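# Clear the brittle clip pot from the cabinet door, then open the door

## Task

The clear pot of paper clips stands in the way of the little cabinet's door, and its wall is brittle: without gripping or lifting it, push it slowly and gently across the desk until it stands upright, wholly on the round blue felt mat. Then swing the blue cabinet door wide open by its handle, to a right angle or a little more, and leave it so. Do not let the door bump the pot, and leave the glue stick, the eraser and the cream jar where they stand.

Things in the scene. Friction and masses are not known exactly. Their poses are not given: they have to be found in the camera images.
- pot: round greyish clear pot with paper clips inside, diameter 58 mm, height 40 mm, about 0.2 kg, loose on the desk. Origin: centre of its underside, z up. Brittle: more than 6 N from the robot cracks it (any grip is more). Pushing it needs 1 to 3 N; touch it at under 0.05 m/s and push at under 0.1 m/s (0.25 m/s spoils it).
- mat: flat round blue felt mat with a thin yellow ring near its edge, diameter 110 mm, under 1.5 mm thick, lying fixed on the desk; it is no obstacle, things slide on to it. Origin: its centre, at desk height.
- cabinet: small white cabinet fixed on the desk, 160 mm deep (x), 180 mm wide (y), 160 mm high. Origin: centre of its underside; its door closes the face on its own -x side (towards the robot).
- door (a joint): hinge of the blue cabinet door (174 mm wide, 151 mm high, 15 mm thick), vertical axis at the door's left (+y) edge as seen from the robot. 0 = shut, grows as the free right-hand edge swings towards the robot, 1.57 = right angle, stop at 1.9 rad. It turns easily and stays where it is left; it may start slightly ajar.
- door_hinge (a point): point on the door's hinge axis, half way up the door, in the front face of the door. Turns with the door: its x axis is the door's normal, pointing into the cabinet when shut, and -y points along the door from the hinge to the free edge.
- handle_top (a point): grip point on the door's vertical steel bar handle: on the bar's centre line, 20 mm below the bar's upper end. The bar is 11 mm thick and 101 mm long, stands 35 mm off the door's face and 144 mm from the hinge; the cabinet's top is 40 mm above this point. Turns with the door, axes as door_hinge.
- glue: yellow glue stick standing upright, 27 mm diameter, 94 mm high, loose, near the mat; must not be disturbed. Origin: centre of its underside.
- eraser: blue and white eraser lying flat, 21 x 42 x 13 mm, loose, near the mat; must not be disturbed. Origin: centre of its underside.
- jar: round cream jar with white lid, diameter 69 mm, height 60 mm, loose, near the mat; must not be disturbed. Origin: centre of its underside.
Not all that is in view belongs to the job. What is shaped like the pot but pink is not meant.

How it is judged (in metres and radians):
On the way, in this order (a step that is already met when the one before it is completed fails the run):
1. the pot stands still and upright, wholly on the mat (horizontal distance between pot and mat below 0.028 m and angle between pot's own z axis and vertical below 0.1 rad and height (world z) of pot below 0.005 m and linear speed of pot below 0.01 m/s), for 0.2 s.
2. the door is wide open (value of joint door above 1.35 rad), for 0.2 s.
At the end, for the whole second after the job is handed in: The pot stands upright (within 0.1 rad) and still on the desk with its centre within 28 mm of the mat's centre; the door is open by more than 1.35 rad and at rest (all of step 1 and value of joint door above 1.35 rad and velocity of joint door between -0.05 and 0.05 rad/s); the robot touches nothing.
It fails at once if the robot presses on the pot with more than 6 N, or the pot is shoved faster than 0.25 m/s (contact force between any of the fingers, the arm and pot above 6 N or linear speed of pot above 0.25 m/s).
It fails at once if the pot is lifted more than 12 mm or tipped more than 0.35 rad (height (world z) of pot above 0.012 m or angle between pot's own z axis and vertical above 0.35 rad).
It fails at once if the cabinet or its door bumps the pot with more than 1 N (contact force between cabinet and pot above 1 N).
It fails at once if the glue stick, the eraser or the cream jar is moved more than 15 mm or knocked over (distance of any of glue, eraser, jar from where it was at the start of the episode above 0.015 m or angle between any of glue, jar's own z axis and vertical above 0.3 rad).
It also fails if it takes over 58 s, if anything falls off the work surface, if the arm or the gripper's body presses on something with over 40 N, if the wrist force passes 120 N, or if a joint passes its speed limit or range.

## Robot

A 6-joint arm with a two-finger parallel gripper is mounted at the origin on a cart in front of the work surface, level with it; the furniture and walls round the work are solid. World frame = base frame: x ahead of the robot, y to its left, z up, the work surface at z = 0. Lengths are in mm, angles in rad, forces in N, time in s.
With the tool pointing down it reaches from about 300 to 775 mm from the base axis. Payload 14.6 kg.
Tool frame: the origin (TCP) lies midway between the tips of the shut fingers; the grasp point (between the pads) lies 19 mm behind it (manip.grasp_offset is the distance from the TCP to the grasp point, in mm); z points along the fingers, y is the line along which they close (so a half turn about z gives the same grasp; the last joint's range is limited). The gripper opens to 94 mm and grips with 3 to 60 N. Pads are 16 mm wide; open, the fingers measure 119 mm over their backs; the gripper's body (75 mm by 177 mm) begins 78 mm behind the grasp point.
Start: joints at [-1.256, 0.3, 1.521, -0, 1.321, -0.067], TCP at [204.918, -510.39, 205.446] pointing down, gripper open.
Joint ranges: [-3.03, 3.03], [-0.79, 2.21], [0.23, 2.52], [-1.04, 4.18], [0, 3.07], [-2.55, 2.55]. Speed limits (rad/s): [2.22, 2.22, 2.57, 3.14, 3.14, 3.14].

## Interface

Orientations are given as [roll, pitch, yaw] about the fixed x, y, z axes, in that order (R = Rz(yaw) Ry(pitch) Rx(roll)).
In Python, from cell import manip, viewer gives the robot as it stands. The module is installed in compiled form; this text tells all that it offers.
- The arm moves only by the tool move_arm, never from a script. Its argument "moves" is a list of rows, each a list of 4 numbers: the shift along the tool's x, y, z in m, then the turn about the tool's z in rad. A call has 1 to 12 rows; each row is the pose to reach, as a shift and turn from the pose commanded when the call began, along the tool's axes at that moment; what a row does not reach only later rows make up. A row lasts 1/10 s, in which the tool goes at most 50 mm and 8.59 degrees, less where a joint would pass 70% of its speed; a pose out of reach is approached as far as the arm can. A call with a gripper value outside its range is refused whole. "jaw" is the finger opening in m, from 0 to 0.094, set as the call begins (left out, the last holds). The fingers move at their own pace and stop on an object; "squeeze" is the grip in N (left out, the last holds). Time passes only in rows, so rows that repeat a pose let the fingers close. It gives the time, the measured TCP pose, the force, the opening and the grip force at its end, in the units of the state.
- manip.read_state(): the state, without advancing time (a new reading comes with each control period).
- viewer.camera(name): name is "side" or "top" or "wrist"; returns a dict with "frame" (420x560x3 uint8, blue, green, red), "z_map" (420x560 float32, mm along the optical axis (not along the pixel's ray), 0 where there is no reading), "fx", "fy", "cx", "cy" (pixels), "origin" and "orientation" of the camera in the world. Camera axes: x right, y down, z forward; pixel columns grow to the right and rows downward; lengths in mm; the calibration is good to about 2 mm. A picture is of the moment at which its call begins.
- manip.sign_off(): hands the job in; it is judged then, once.
The state is a dict: "clock": time; "joints": joint angles; "qd": joint speeds; "effort": joint torques, N m; "eef_pos": TCP position; "eef_rot": TCP orientation; "wrist_force": force on the tool from outside, world axes, zero at the start; "moment": the same for the moment, N m; "finger_gap": finger opening in mm; "finger_force": force on a finger pad.
Only numpy, scipy, OpenCV 4.12 (cv2) and the standard library are available. Lean on these libraries where they do the work, as an engineer would, in place of code of your own. Each camera call takes 0.05 s, during which the arm holds its last target. There are 200 camera calls.

## Working session

There is one attempt and no reset: what is moved stays moved. The work goes in short steps, Python scripts to look and compute and a tool call to move; the robot and the scene stay as the last step left them, time stands still between calls to the robot, and variables do not carry over. Pictures are saved under pics/ and viewed, at most 10 in all, crops included, and the job is handed in when it is done.

Besides the shell and the picture viewer there is one more tool, called after "Emit:" as name([rows], argument=value, ...), one row to a line, values as JSON. move_arm: Moves the arm, as the interface text tells. Its arguments: {"type":"object","properties":{"moves":{"type":"array"},"jaw":{"type":"number"},"squeeze":{"type":"number"}},"required":["moves"]}

```bash
mkdir -p pics; cat > h.py <<'E'
import numpy as np,cv2,pickle
from cell import manip,viewer
from scipy.spatial.transform import Rotation as R
def snap(n):
    c=viewer.camera(n); pickle.dump(c,open(f'{n}.pkl','wb')); return c
def load(n): return pickle.load(open(f'{n}.pkl','rb'))
def rot(o):
    o=np.array(o,float)
    return o if o.shape==(3,3) else (R.from_euler('xyz',o) if o.size==3 else R.from_quat(o)).as_matrix()
def cloud(c):
    z=c['z_map'];v,u=np.mgrid[:z.shape[0],:z.shape[1]]
    p=np.stack([(u-c['cx'])/c['fx']*z,(v-c['cy'])/c['fy']*z,z],-1)
    return p@rot(c['orientation']).T+np.array(c['origin'])
def ray(c,u,v,h):
    d=rot(c['orientation'])@np.array([(u-c['cx'])/c['fx'],(v-c['cy'])/c['fy'],1]);o=np.array(c['origin'])
    return o+d*(h-o[2])/d[2]
E
python3 - <<'E'
from h import *
print(manip.read_state())
for n in('top','side'):
    c=snap(n);cv2.imwrite(f'pics/{n}0.png',c['frame']);print(n,c['origin'],c['orientation'],c['fx'])
E
```

```text
{'clock': 0.0, 'joints': array([-1.25560994e+00,  3.00465091e-01,  1.52155139e+00, -3.47028437e-06,
        1.32068860e+00, -6.66020214e-02]), 'qd': array([ 0.0011617 , -0.001402  ,  0.00050826, -0.00104934, -0.00135461,
       -0.00226614]), 'effort': array([ 4.21532131e-04, -5.31811595e+01, -3.52739525e+01,  7.07983668e-02,
        2.43141095e-02, -1.27098001e-04]), 'eef_pos': array([ 204.83787187, -510.16583702,  204.90218227]), 'eef_rot': array([-3.14048247e+00, -7.06810766e-05,  3.81789228e-01]), 'wrist_force': array([ 0.21842991, -0.09082507, -0.05388422]), 'moment': array([0.0196913 , 0.02963216, 0.00233236]), 'finger_force': 0.0, 'finger_gap': 94.18255904318333}
top [ 442.41876024 -182.32717643 1586.51979788] [-3.05393025 -0.00440713 -1.59646981] 544.4627641795662
side [  542.61344139 -1207.55862896   821.595614  ] [-2.19254983 -0.00832541 -0.01342123] 541.1787948329217
```

View pics/top0.png

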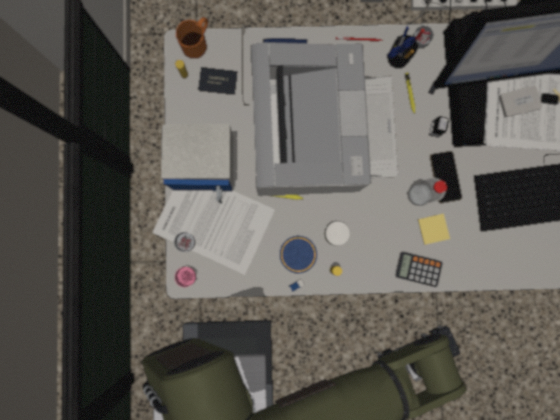

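View pics/side0.png

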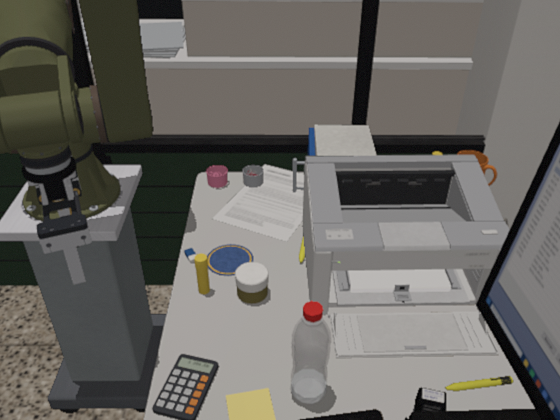

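Candidates in the top view are the grey pot at (185,242), the pink decoy at (186,276), and the unrelated orange mug at (193,40). The mat is at (298,254), jar (338,233), glue (336,270), eraser (296,286), cabinet (197,155) and handle (220,195). I choose the grey pot and check it in a crop.

```bash
python3 - <<'E'
from h import *
c=load('top');P=cloud(c)
cv2.imwrite('pics/crop0.png',cv2.resize(c['frame'][120:300,150:360],None,fx=3.8,fy=3.3,interpolation=cv2.INTER_CUBIC)[:600,:800])
for n,u,v,h in[('pot',185,242,40),('pink',186,276,40),('mat',298.5,254,1),('jar',338,233,60),('glue',336.5,270.5,94),('eraser',296,286,13),('handle',220,190,120)]:
    print(n,ray(c,u,v,h).round(),P[int(v),int(u)].round())
# cloud objects by height
def st(name,u0,u1,v0,v1,z0,z1):
    q=P[v0:v1,u0:u1].reshape(-1,3);q=q[(q[:,2]>z0)&(q[:,2]<z1)]
    print(name,len(q),q.min(0).round(),q.max(0).round(),((q.min(0)+q.max(0))/2).round(1))
st('pot',165,205,228,258,15,60);st('pink',165,207,260,294,15,60);st('jar',320,355,215,250,45,70);st('glue',325,348,260,282,70,110)
st('desk',240,280,270,285,-20,20);st('cab',150,240,110,200,140,180)
hsv=cv2.cvtColor(c['frame'],cv2.COLOR_BGR2HSV)
m=cv2.inRange(hsv,(100,80,30),(130,255,255))
for a in((270,330,230,277),(285,305,277,297),(150,240,170,200)):
    v,u=np.nonzero(m[a[2]:a[3],a[0]:a[1]]);print(a,len(u),u.min()+a[0],u.max()+a[0],v.min()+a[2],v.max()+a[2])
for v in range(176,206,2): print(v,[tuple(P[v,u].round().astype(int)) for u in(165,190,214,217,220,223)])
E
```

```text
pot [480.  56.  40.] [480.  58.  27.]
pink [384.  55.  40.] [384.  57.  24.]
mat [ 438. -266.    1.] [ 438. -265.    1.]
jar [ 494. -375.   60.] [ 494. -375.   61.]
glue [ 391. -363.   94.] [ 392. -361.  101.]
eraser [ 347. -256.   13.] [ 347. -256.    9.]
handle [616. -52. 120.] [623. -47.  59.]
pot 163 [455.  34.  15.] [509.  91.  45.] [481.6  62.3  30.2]
pink 170 [353.  32.  15.] [410.  89.  45.] [381.6  60.3  30.4]
jar 485 [ 460. -408.   45.] [ 528. -339.   69.] [ 494.  -373.2   57.2]
glue 86 [ 378. -376.   71.] [ 403. -350.  101.] [ 390.5 -363.    86.1]
desk 598 [ 353. -208.  -13.] [396. -95.  13.] [ 374.4 -151.6    0.5]
cab 4183 [590. -82. 140.] [794. 100. 170.] [691.6   9.3 155.1]
(270, 330, 230, 277) 656 284 312 240 268
(285, 305, 277, 297) 35 291 297 283 289
(150, 240, 170, 200) 586 164 230 179 189
176 [(np.int64(652), np.int64(89), np.int64(160)), (np.int64(651), np.int64(23), np.int64(156)), (np.int64(649), np.int64(-41), np.int64(159)), (np.int64(649), np.int64(-49), np.int64(162)), (np.int64(648), np.int64(-57), np.int64(163)), (np.int64(648), np.int64(-65), np.int64(163
[... 3239 characters left out ...]
4(-8)), (np.int64(588), np.int64(-45), np.int64(133)), (np.int64(591), np.int64(-50), np.int64(96)), (np.int64(601), np.int64(-50), np.int64(1))]
202 [(np.int64(599), np.int64(120), np.int64(-2)), (np.int64(598), np.int64(47), np.int64(-4)), (np.int64(596), np.int64(-23), np.int64(-2)), (np.int64(595), np.int64(-32), np.int64(1)), (np.int64(588), np.int64(-48), np.int64(75)), (np.int64(595), np.int64(-49), np.int64(-4))]
204 [(np.int64(593), np.int64(120), np.int64(0)), (np.int64(592), np.int64(47), np.int64(-1)), (np.int64(590), np.int64(-24), np.int64(2)), (np.int64(589), np.int64(-32), np.int64(2)), (np.int64(590), np.int64(-40), np.int64(-6)), (np.int64(589), np.int64(-50), np.int64(3))]
```

View pics/crop0.png

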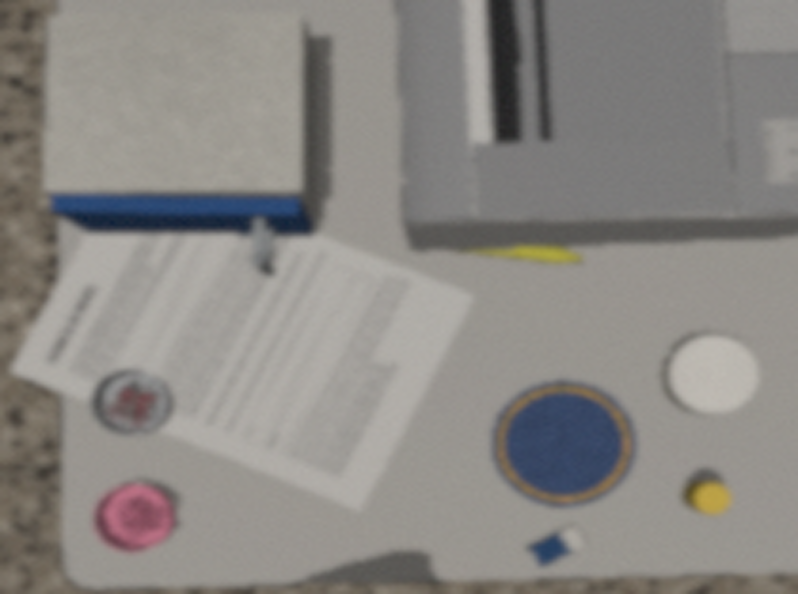

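The crop confirms the grey pot with clips at crop (133,402) and the pink decoy at (135,515); the mat is at (563,443). That puts the pot at about (481,57) and the mat at about (438,-265). I will push with two part-open fingers along (-0.132,-0.991), starting behind the pot.

Emit:
move_arm([
  [0.035, -0.034, 0, -0.1],
  [0.07, -0.067, 0, -0.2],
  [0.105, -0.1, 0, -0.3],
  [0.14, -0.134, 0, -0.4],
  [0.175, -0.167, 0, -0.5],
  [0.21, -0.2, 0, -0.6],
  [0.245, -0.234, 0, -0.7],
  [0.28, -0.267, 0, -0.8],
  [0.315, -0.3, 0, -0.9],
  [0.35, -0.334, 0, -1.0],
  [0.385, -0.367, 0, -1.056],
  [0.42, -0.4, 0, -1.056],
], jaw=0.036)

```text
clock: 1.3
eef_pos: [446.0, 19.4, 205.5]
eef_rot: [3.141, 0.0, 1.44]
wrist_force: [1.4, -0.4, 1.1]
finger_gap: 36.0
finger_force: 0.0
```

Emit:
move_arm([
  [0.035, 0.01, 0, 0],
  [0.07, 0.02, 0, 0],
  [0.1, 0.03, 0, 0],
  [0.1, 0.03, 0.03, 0],
  [0.1, 0.03, 0.06, 0],
  [0.1, 0.03, 0.09, 0],
  [0.1, 0.03, 0.12, 0],
  [0.1, 0.03, 0.14, 0],
  [0.1, 0.03, 0.16, 0],
  [0.1, 0.03, 0.175, 0],
  [0.1, 0.03, 0.185, 0],
  [0.1, 0.03, 0.191, 0],
])

```text
clock: 2.5
eef_pos: [488.4, 112.4, 13.7]
eef_rot: [-3.141, 0.0, 1.438]
wrist_force: [0.3, 0.8, -0.1]
finger_gap: 35.9
finger_force: 0.0
```

```bash
python3 - <<'E'
from h import *
c=snap('side');w=snap('wrist')
a=cv2.resize(c['frame'][130:250,170:330],(640,480));b=w['frame'];b=cv2.resize(b,(560,420))
cv2.imwrite('pics/s1.png',a);cv2.imwrite('pics/w1.png',b)
s=manip.read_state();print(s['eef_pos'],s['wrist_force'])
E
```

```text
[488.45311991 112.41590518  14.06232298] [ 0.29635091  0.38756208 -0.54186732]
```

View pics/w1.png

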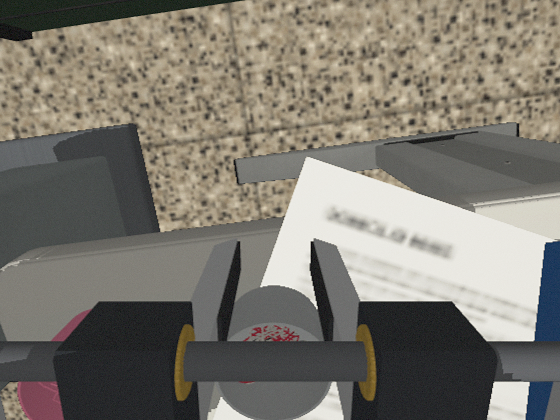

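The wrist picture shows the pot centred between the fingers, at (272,350) against a finger mid-line of about 277. Now I push slowly.

Emit:
move_arm([
  [-0.004, 0, 0, 0],
  [-0.008, 0, 0, 0],
  [-0.012, 0, 0, 0],
  [-0.015, 0, 0, 0],
  [-0.018, 0, 0, 0],
  [-0.021, 0, 0, 0],
  [-0.024, 0, 0, 0],
  [-0.027, 0, 0, 0],
  [-0.03, 0, 0, 0],
  [-0.033, 0, 0, 0],
  [-0.036, 0, 0, 0],
  [-0.039, 0, 0, 0],
])

```text
clock: 3.8
eef_pos: [483.5, 73.6, 14.5]
eef_rot: [3.142, -0.0, 1.438]
wrist_force: [0.3, 3.3, 1.1]
finger_gap: 36.2
finger_force: 1.0
```

Emit:
move_arm([
  [-0.004, 0, 0, 0],
  [-0.008, 0, 0, 0],
  [-0.012, 0, 0, 0],
  [-0.016, 0, 0, 0],
  [-0.02, 0, 0, 0],
  [-0.025, 0, 0, 0],
  [-0.03, 0, 0, 0],
  [-0.035, 0, 0, 0],
  [-0.04, 0, 0, 0],
  [-0.045, 0, 0, 0],
  [-0.05, 0, 0, 0],
  [-0.055, 0, 0, 0],
])

```text
clock: 5.0
eef_pos: [476.1, 18.9, 14.5]
eef_rot: [3.142, -0.0, 1.438]
wrist_force: [0.7, 2.0, 0.5]
finger_gap: 35.5
finger_force: 1.1
```

```bash
python3 - <<'E'
from h import *
c=snap('side');cv2.imwrite('pics/s2.png',cv2.resize(c['frame'][140:300,170:340],(680,600)))
s=manip.read_state();print(s['eef_pos'],s['wrist_force'],s['finger_force'])
E
```

```text
[476.0408006   18.31676639  14.43106813] [-0.29831538 -0.67053103  0.40013252] 0.35385371222218964
```

View pics/s2.png

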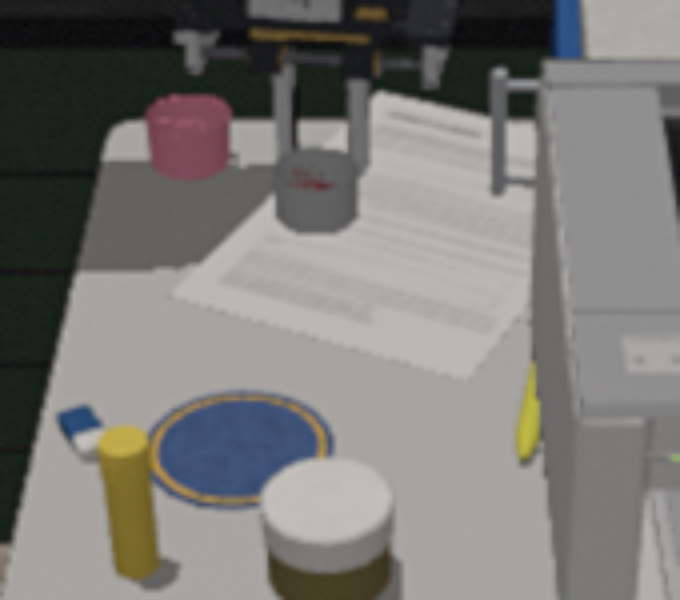

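The pot, at crop (317,190), is cradled by both fingers and sliding upright. I carry on.

Emit:
move_arm([
  [-0.004, 0, 0, 0],
  [-0.009, 0, 0, 0],
  [-0.014, 0, 0, 0],
  [-0.019, 0, 0, 0],
  [-0.024, 0, 0, 0],
  [-0.029, 0, 0, 0],
  [-0.034, 0, 0, 0],
  [-0.039, 0, 0, 0],
  [-0.044, 0, 0, 0],
  [-0.049, 0, 0, 0],
  [-0.054, 0, 0, 0],
  [-0.059, 0, 0, 0],
])

```text
clock: 6.25
eef_pos: [468.3, -39.6, 14.5]
eef_rot: [-3.142, -0.0, 1.438]
wrist_force: [0.4, 1.2, 0.1]
finger_gap: 36.0
finger_force: 0.8
```

Emit:
move_arm([
  [-0.005, 0, 0, 0],
  [-0.01, 0, 0, 0],
  [-0.015, 0, 0, 0],
  [-0.02, 0, 0, 0],
  [-0.025, 0, 0, 0],
  [-0.03, 0, 0, 0],
  [-0.035, 0, 0, 0],
  [-0.04, 0, 0, 0],
  [-0.045, 0, 0, 0],
  [-0.05, 0, 0, 0],
  [-0.055, 0, 0, 0],
  [-0.06, 0, 0, 0],
])

```text
clock: 7.45
eef_pos: [460.3, -99.1, 14.4]
eef_rot: [-3.142, 0.0, 1.438]
wrist_force: [-0.1, 1.5, -0.4]
finger_gap: 36.3
finger_force: 0.8
```

Emit:
move_arm([
  [-0.005, 0, 0, 0],
  [-0.01, 0, 0, 0],
  [-0.015, 0, 0, 0],
  [-0.02, 0, 0, 0],
  [-0.025, 0, 0, 0],
  [-0.03, 0, 0, 0],
  [-0.035, 0, 0, 0],
  [-0.04, 0, 0, 0],
  [-0.045, 0, 0, 0],
  [-0.05, 0, 0, 0],
  [-0.055, 0, 0, 0],
  [-0.06, 0, 0, 0],
])

```text
clock: 8.65
eef_pos: [452.4, -158.6, 14.5]
eef_rot: [3.142, 0.0, 1.438]
wrist_force: [0.3, 1.2, -0.7]
finger_gap: 36.0
finger_force: 0.8
```

```bash
python3 - <<'E'
from h import *
c=snap('side');cv2.imwrite('pics/s3.png',cv2.resize(c['frame'][190:310,170:290],(600,600)))
s=manip.read_state();print(s['eef_pos'],s['wrist_force'],s['finger_force'])
E
```

```text
[ 452.33299671 -159.11274025   14.44631509] [ 0.32349337 -0.60631668 -0.05478454] 0.2033412136415791
```

View pics/s3.png

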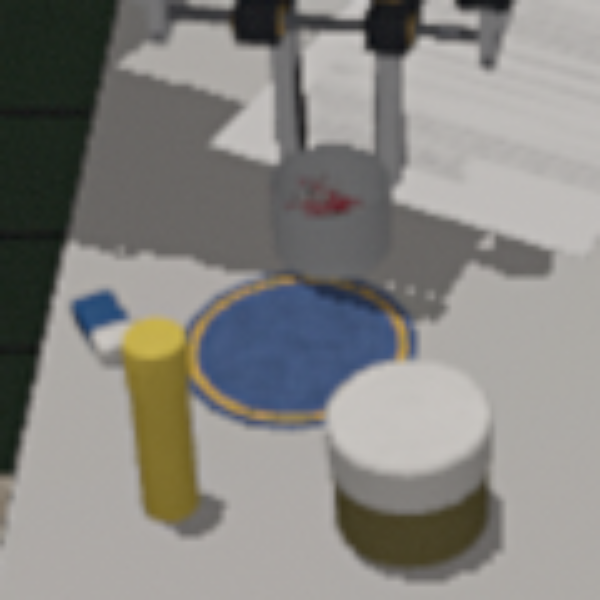

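The pot is just overlapping the mat's near edge, at crop (325,275), as computed. About 75 mm remain.

Emit:
move_arm([
  [-0.005, 0, 0, 0],
  [-0.01, 0, 0, 0],
  [-0.015, 0, 0, 0],
  [-0.02, 0, 0, 0],
  [-0.025, 0, 0, 0],
  [-0.03, 0, 0, 0],
  [-0.035, 0, 0, 0],
  [-0.04, 0, 0, 0],
  [-0.045, 0, 0, 0],
  [-0.05, 0, 0, 0],
  [-0.055, 0, 0, 0],
  [-0.06, 0, 0, 0],
])

```text
clock: 9.9
eef_pos: [444.4, -218.0, 14.4]
eef_rot: [3.142, 0.0, 1.438]
wrist_force: [0.4, 0.8, 0.7]
finger_gap: 35.9
finger_force: 0.9
```

Emit:
move_arm([
  [-0.004, 0, 0, 0],
  [-0.008, 0, 0, 0],
  [-0.011, 0, 0, 0],
  [-0.013, 0, 0, 0],
  [-0.015, 0, 0, 0],
  [-0.015, 0, 0, 0],
  [-0.014, 0, 0, 0],
  [-0.01, 0, 0, 0],
  [0.0, 0, 0, 0],
  [0.02, 0, 0, 0],
  [0.045, 0, 0, 0],
  [0.07, 0, 0, 0],
])

```text
clock: 11.1
eef_pos: [453.7, -146.7, 14.5]
eef_rot: [-3.142, -0.0, 1.438]
wrist_force: [0.1, -0.1, 0.6]
finger_gap: 35.9
finger_force: 0.0
```

Emit:
move_arm([
  [0.01, 0, -0.03, 0],
  [0.02, 0, -0.07, 0],
  [0.03, 0, -0.11, 0],
  [0.03, 0, -0.14, 0],
  [0.03, 0, -0.16, 0],
  [0.03, 0, -0.16, 0],
], jaw=0.07)

```text
clock: 11.7
eef_pos: [458.7, -118.1, 176.9]
eef_rot: [3.137, 0.001, 1.438]
wrist_force: [0.1, 0.2, -0.2]
finger_gap: 69.6
finger_force: 0.0
```

```bash
python3 - <<'E'
from h import *
c=snap('top');P=cloud(c);s=snap('side')
a=cv2.resize(c['frame'][150:300,150:350],(800,600));cv2.imwrite('pics/t4.png',a)
s=manip.read_state();print(s['eef_pos'])
E
```

```text
[ 457.54582818 -117.98516783  173.90336565]
```

View pics/t4.png

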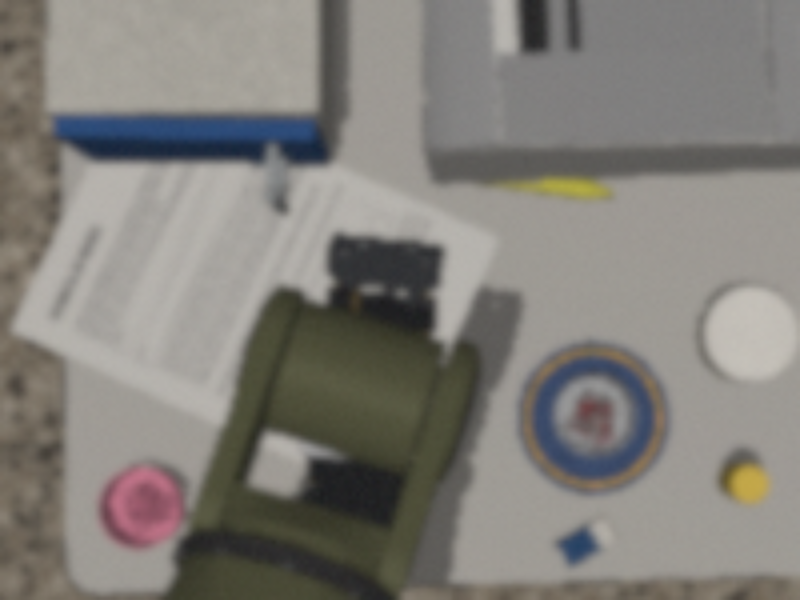

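The pot sits concentric on the mat, at crop (593,415), and the other objects are undisturbed. Next I measure the handle and the door's angle.

```bash
python3 - <<'E'
from h import *
for n in('side','top'):
    P=cloud(load(n)).reshape(-1,3)
    def sel(x0,x1,y0,y1,z0,z1):
        return P[(P[:,0]>x0)&(P[:,0]<x1)&(P[:,1]>y0)&(P[:,1]<y1)&(P[:,2]>z0)&(P[:,2]<z1)]
    for z0,z1 in((45,75),(75,105),(105,128),(128,150)):
        q=sel(565,606,-70,-20,z0,z1)
        if len(q):print(n,z0,len(q),q.min(0).round(),q.max(0).round(),np.median(q,0).round(1))
    q=sel(560,720,-120,-60,20,120)
    if len(q):print(n,'side',len(q),q.min(0).round(),np.median(q,0).round())
    q=sel(600,800,-100,115,150,170)
    if len(q):
        print(n,'top rect',cv2.minAreaRect(q[:,:2].astype(np.float32)))
c=load('top');P=cloud(c)
hsv=cv2.cvtColor(c['frame'],cv2.COLOR_BGR2HSV);m=cv2.inRange(hsv,(100,80,30),(130,255,255))
for u in range(166,232,8):
    v=np.nonzero(m[170:200,u])[0]+170;q=P[v,u];q=q[(q[:,2]>60)&(q[:,2]<140)];print(u,v.min(),v.max(),ray(c,u,v.min()-.5,155).round(),q.mean(0).round(1))
s=manip.read_state();print(s['eef_pos'],s['eef_rot'])
E
```

```text
side 45 51 [585. -55.  45.] [605. -40.  75.] [592.2 -48.2  55.6]
side 75 40 [586. -55.  76.] [594. -43. 105.] [590.4 -49.6  91.2]
side 105 34 [586. -55. 106.] [603. -44. 128.] [591.  -48.6 118.3]
side 128 32 [586. -54. 128.] [606. -40. 140.] [592.1 -47.9 132.8]
side top rect ((708.881591796875, 18.109832763671875), (172.4495849609375, 162.527587890625), 88.26409149169922)
top 45 12 [586. -49.  47.] [605. -43.  70.] [595.  -46.4  56.5]
top 75 4 [586. -50.  91.] [592. -44.  94.] [587.7 -48.   93.7]
top 105 9 [586. -50. 114.] [605. -42. 128.] [591.2 -46.2 126.5]
top 128 19 [587. -48. 128.] [604. -40. 144.] [592.8 -45.4 136.1]
top side 126 [625. -81.  20.] [659. -79.  68.]
top top rect ((709.4317016601562, 10.068061828613281), (182.4757080078125, 164.42578125), 88.41798400878906)
166 179 184 [646.  87. 155.] [nan nan nan]
174 179 188 [646.  66. 155.] [631.7  75.9  97.9]
182 179 188 [645.  45. 155.] [630.6  53.2 102.3]
190 179 188 [645.  23. 155.] [629.2  31.9  98.2]
198 180 188 [642.   2. 155.] [628.9  10.2  96.2]
206 180 188 [641. -19. 155.] [627.8 -12.3 100.5]
214 180 189 [641. -40. 155.] [626.4 -34.9 107.1]
222 180 188 [640. -61. 155.] [626.4 -56.4 102.7]
230 185 189 [626. -82. 155.] [632.  -75.7  64.8]
[ 457.54582818 -117.98516783  173.90336565] [-3.14149039e+00 -2.10724404e-05  1.43818746e+00]<stdin>:17: RuntimeWarning: Mean of empty slice.
  ret = um.true_divide(
```

The bar is at about (591.5,-47), upper end z≈140. The door is nearly shut (total tilt about 0.04) and the hinge is at about (632,96), which agrees with the 35 and 144 mm given.

Emit:
move_arm([
  [0.007, 0.01, 0, -0.139],
  [0.015, 0.021, 0, -0.278],
  [0.022, 0.031, 0, -0.416],
  [0.029, 0.041, 0, -0.555],
  [0.037, 0.051, 0, -0.693],
  [0.044, 0.062, 0, -0.832],
  [0.051, 0.072, 0, -0.97],
  [0.059, 0.082, 0, -1.109],
  [0.066, 0.092, 0, -1.247],
  [0.073, 0.103, 0, -1.386],
  [0.081, 0.113, 0, -1.524],
  [0.088, 0.1235, 0, -1.662],
], jaw=0.05)

```text
clock: 13.0
eef_pos: [591.6, -47.0, 172.4]
eef_rot: [3.141, -0.003, 3.106]
wrist_force: [-0.4, 0.4, -0.7]
finger_gap: 49.9
finger_force: 0.0
```

Emit:
move_arm([
  [0, 0, 0, 0],
  [0, 0, 0.015, 0],
  [0, 0, 0.03, 0],
  [0, 0, 0.045, 0],
  [0, 0, 0.06, 0],
  [0, 0, 0.07, 0],
  [0, 0, 0.073, 0],
  [0, 0, 0.073, 0],
])

```text
clock: 13.8
eef_pos: [591.7, -47.7, 101.2]
eef_rot: [3.142, -0.0, 3.099]
wrist_force: [-0.4, -0.4, 0.5]
finger_gap: 50.1
finger_force: 0.0
```

```bash
python3 - <<'E'
from h import *
c=snap('wrist');cv2.imwrite('pics/w5.png',c['frame'])
s=manip.read_state();print(s['eef_pos'],s['eef_rot'],s['wrist_force'])
E
```

```text
[591.98297872 -47.69772243 101.71968798] [-3.14153284e+00  3.65969415e-04  3.09948573e+00] [0.3116402  0.44551571 1.2474729 ]
```

View pics/w5.png

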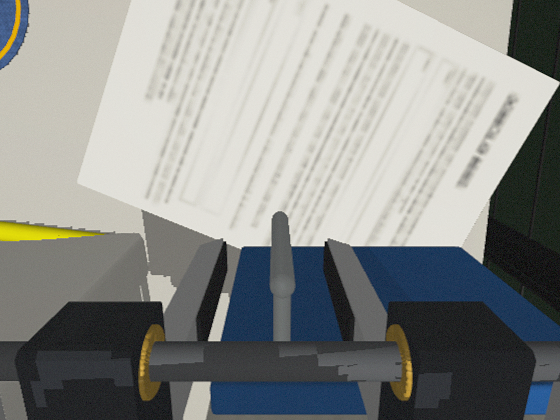

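The bar stands between the fingers at (280,230–280), midway between the pads at about 220 and 333. I close on it.

Emit:
move_arm([
  [0, 0, 0, 0],
  [0, 0, 0, 0],
  [0, 0, 0, 0],
  [0, 0, 0, 0],
  [0, 0, 0, 0],
  [0, 0, 0, 0],
  [0, 0, 0, 0],
  [0, 0, 0, 0],
], jaw=0.0, squeeze=25)

```text
clock: 14.65
eef_pos: [592.5, -44.9, 101.5]
eef_rot: [3.138, 0.001, 3.101]
wrist_force: [5.3, 19.7, -1.2]
finger_gap: 10.4
finger_force: 25.0
```

```bash
python3 - <<'E'
from h import *
s=manip.read_state();p=s['eef_pos'][:2];yaw=s['eef_rot'][2];print(p,yaw,s['finger_gap'],s['wrist_force'])
H=np.array([632.3,96.]);r=p-H
for k in range(0,31):
    a=-.05*k  # yaw change
    R2=np.array([[np.cos(a),-np.sin(a)],[np.sin(a),np.cos(a)]])
    # tool at call start (every 10 rows)
    k0=(k-1)//10*10 if k else 0; b=-.05*k0
    Rb=np.array([[np.cos(b),-np.sin(b)],[np.sin(b),np.cos(b)]])
    d=R2@r-Rb@r; y=yaw+b
    print(k,(d@[np.cos(y),np.sin(y)]).round(1),(d@[np.sin(y),-np.cos(y)]).round(1),.05*(k-k0),(H+R2@r).round())
E
```

```text
[592.48053162 -44.90286516] 3.1007611462707763 10.41147708213238 [ 5.27804118 19.6819322  -1.17080732]
0 0.0 0.0 0.0 [592. -45.]
1 7.1 1.9 0.05 [585. -43.]
2 14.0 4.1 0.1 [579. -40.]
3 20.9 6.7 0.15000000000000002 [572. -37.]
4 27.6 9.6 0.2 [565. -34.]
5 34.2 12.8 0.25 [559. -31.]
6 40.6 16.4 0.30000000000000004 [553. -27.]
7 46.8 20.3 0.35000000000000003 [547. -23.]
8 52.8 24.5 0.4 [541. -18.]
9 58.6 29.0 0.45 [535. -14.]
10 64.1 33.8 0.5 [530.  -9.]
11 7.1 1.9 0.05 [525.  -3.]
12 14.0 4.1 0.1 [520.   2.]
13 20.9 6.7 0.15000000000000002 [515.   8.]
14 27.6 9.6 0.2 [511.  14.]
15 34.2 12.8 0.25 [507.  20.]
16 40.6 16.4 0.30000000000000004 [503.  26.]
17 46.8 20.3 0.35000000000000003 [500.  33.]
18 52.8 24.5 0.4 [497.  40.]
19 58.6 29.0 0.45 [495.  46.]
20 64.1 33.8 0.5 [492.  53.]
21 7.1 1.9 0.05 [490.  60.]
22 14.0 4.1 0.1 [489.  68.]
23 20.9 6.7 0.15000000000000002 [487.  75.]
24 27.6 9.6 0.2 [487.  82.]
25 34.2 12.8 0.25 [486.  89.]
26 40.6 16.4 0.30000000000000004 [486.  97.]
27 46.8 20.3 0.35000000000000003 [486. 104.]
28 52.8 24.5 0.4 [487. 111.]
29 58.6 29.0 0.45 [488. 119.]
30 64.1 33.8 0.5 [489. 126.]
```

The grip holds on the 11 mm bar. There is about 20 N of sideways load because the bar is about 2.5 mm off in y, so I add that offset and swing along the arc while turning with the door.

Emit:
move_arm([
  [0.0, 0.0025, 0, 0],
  [0.007, 0.0045, 0, 0.05],
  [0.014, 0.0065, 0, 0.1],
  [0.021, 0.009, 0, 0.15],
  [0.0275, 0.012, 0, 0.2],
  [0.034, 0.0155, 0, 0.25],
  [0.0405, 0.019, 0, 0.3],
  [0.047, 0.023, 0, 0.35],
  [0.053, 0.027, 0, 0.4],
  [0.0585, 0.0315, 0, 0.45],
  [0.064, 0.0365, 0, 0.5],
])

```text
clock: 15.75
eef_pos: [529.1, -8.7, 101.6]
eef_rot: [-3.141, 0.0, 2.598]
wrist_force: [-0.9, -2.0, 0.9]
finger_gap: 10.4
finger_force: 25.0
```

Forces are low, so I continue along the arc.

Emit:
move_arm([
  [0.007, 0.002, 0, 0.05],
  [0.014, 0.004, 0, 0.1],
  [0.021, 0.0065, 0, 0.15],
  [0.0275, 0.0095, 0, 0.2],
  [0.034, 0.013, 0, 0.25],
  [0.0405, 0.0165, 0, 0.3],
  [0.047, 0.0205, 0, 0.35],
  [0.053, 0.0245, 0, 0.4],
  [0.0585, 0.029, 0, 0.45],
  [0.064, 0.034, 0, 0.5],
])

```text
clock: 16.75
eef_pos: [490.7, 53.3, 101.5]
eef_rot: [-3.138, -0.001, 2.098]
wrist_force: [-13.2, -4.2, 8.1]
finger_gap: 10.5
finger_force: 25.0
```

Emit:
move_arm([
  [0.007, 0.002, 0, 0.05],
  [0.014, 0.004, 0, 0.1],
  [0.021, 0.0065, 0, 0.15],
  [0.0275, 0.0095, 0, 0.2],
  [0.034, 0.013, 0, 0.25],
  [0.0405, 0.0165, 0, 0.3],
  [0.047, 0.0205, 0, 0.35],
  [0.053, 0.0245, 0, 0.4],
  [0.0585, 0.029, 0, 0.45],
  [0.064, 0.034, 0, 0.5],
])

```text
clock: 17.75
eef_pos: [486.7, 126.6, 101.5]
eef_rot: [-3.136, -0.0, 1.598]
wrist_force: [-22.1, 3.3, 13.2]
finger_gap: 10.7
finger_force: 25.0
```

The door is at about 1.5 rad. I add a little more swing, relieve the x load and let it settle, then release.

Emit:
move_arm([
  [0.005, -0.001, 0, 0.035],
  [0.01, -0.002, 0, 0.07],
  [0.01, -0.003, 0, 0.07],
  [0.01, -0.003, 0, 0.07],
  [0.01, -0.003, 0, 0.07],
])

```text
clock: 18.25
eef_pos: [488.5, 135.1, 101.6]
eef_rot: [3.135, 0.001, 1.529]
wrist_force: [22.5, -5.8, -13.7]
finger_gap: 10.7
finger_force: 25.0
```

Emit:
move_arm([
  [0, 0, 0, 0],
  [0, 0, 0, 0],
  [0, 0, 0, 0],
  [0, 0, 0, 0],
  [0, 0, 0, 0],
  [0, 0, 0, 0],
], jaw=0.04)

```text
clock: 18.85
eef_pos: [485.8, 136.0, 101.5]
eef_rot: [3.142, -0.0, 1.53]
wrist_force: [0.6, 0.1, -0.5]
finger_gap: 39.8
finger_force: 0.0
```

Emit:
move_arm([
  [0, 0, -0.01, 0],
  [0, 0, -0.025, 0],
  [0, 0, -0.045, 0],
  [0, 0, -0.065, 0],
  [0, 0, -0.085, 0],
  [0, 0, -0.105, 0],
  [0, 0, -0.125, 0],
  [-0.03, -0.01, -0.14, 0],
  [-0.07, -0.02, -0.14, 0],
  [-0.11, -0.04, -0.14, 0],
  [-0.14, -0.05, -0.14, 0],
  [-0.14, -0.05, -0.14, 0],
])

```text
clock: 20.05
eef_pos: [429.2, -4.2, 242.5]
eef_rot: [3.14, 0.0, 1.527]
wrist_force: [0.5, 0.3, -0.6]
finger_gap: 40.1
finger_force: 0.0
```

```bash
python3 - <<'E'
from h import *
c=snap('top');cv2.imwrite('pics/t6.png',cv2.resize(c['frame'][150:300,150:350],(800,600)))
s=manip.read_state();print(s['clock'],s['eef_pos'],s['wrist_force'])
E
```

```text
20.1 [429.89183897  -2.93547638 242.46698735] [ 0.59232686 -0.46957541 -0.29591217]
```

View pics/t6.png

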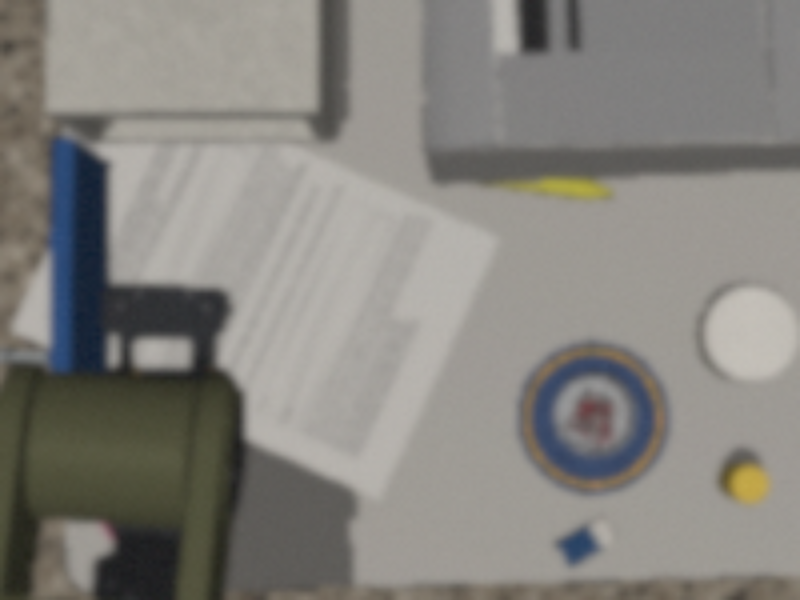

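The door stands at about a right angle, its top edge running from (62,135) to (65,370). The pot is on the mat at (593,415), nothing else has moved, and the robot is clear.

```bash
python3 -c "
from cell import manip
print(manip.sign_off())"
```

```text
the job is handed in; nothing more can be done
None
```

I pushed the pot gently onto the blue mat, where it stands upright and centred, swung the cabinet door open to about 1.55–1.6 rad, and handed the job in at about 20 s with the robot clear; no verdict was returned.

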